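# Press the retaining clip onto a polishing wheel's arbor

## Task

Secure the polishing wheel on its stand: pick up the spring clip by its orange tab, bring it down onto the wheel's face beside the steel arbor, and gently press it sideways into the groove around the foot of the arbor until it snaps fully home, lying flat on the wheel. Then let go of it, and leave the other things on the bench where they are.

Things in the scene. Friction and masses are not known exactly. Their poses are not given: they have to be found in the camera images.
- stand: fixed green cast wheel stand, round foot 176 mm in diameter, carrying a flat polishing wheel with the upright steel arbor through its centre. Origin: centre of the foot's underside, on the table, on the arbor's axis; z up. All of it is round, so the clip may come from any side. A force of more than 25 N on wheel or arbor damages it
- wheel_low (a point): point on the arbor's axis 75 mm above the table. Wheel: brown rim, aluminium face, 170 mm in diameter, 25 mm thick, its top all flat. It is clamped with the arbor at an unmarked, unmeasured height: its top face lies 0 to 28 mm above this point (75 to 103 mm above the table); feel or look for it. Pressed down, the wheel gives 1 mm per 16 N; the arbor does not move
- arbor (a point): the same point, 75 mm above the table on the arbor's vertical axis. The groove begins at the wheel's top face, wherever that is, and is 7 mm high; in it the arbor is 18 mm in diameter. Above it the arbor's head is 24 mm in diameter and 30 mm tall (top 37 mm above the wheel's face), too thick to pass through the clip
- clip: loose spring clip, about 60 g: a C of spring-steel wire 5 mm thick, 31 mm wide, with an upright orange tab behind it. Origin: centre of the C at its underside (on the arbor's axis when the clip is home); z up; x points out of the open mouth. Starts on the pad, tab up, mouth roughly away from the robot (yaw within 0.8 rad)
- clip_tab (a point): point to grip on the clip's orange tab, 36 mm behind (x = -36) and 30 mm above the clip's origin. The tab is a plate 24 mm (clip x) by 10 mm thick (clip y) by 38 mm tall from the clip's underside, centred on this point in x and y, joined to the wire by a piece 5 mm high
- clip_mouth (a point): point midway between the clip's two nubs, 6.8 mm ahead (+x) of its origin; the gap is 13 mm, with a flared lead-in ending 13 mm ahead of the origin. Pushing the clip on takes up to about 8 N, from about 15 mm before home; it snaps over when about 7 mm remain; once home, its back wire meets the arbor and the force rises steeply
- pad: fixed black rubber pad, 130 x 100 x 8 mm, on which the clip lies at the start; origin: centre of its underside, on the table
- bar: loose bar of cream polishing compound, 45 x 110 x 35 mm, origin: centre of its underside; leave alone
- spacer: loose flat aluminium spacer disc, 64 mm in diameter, 12 mm high, black centre, origin: centre of its underside; leave alone
- brush: loose flat hand brush with a wooden handle, lying on the table along its x, about 200 mm long; leave alone
Things that resemble listed ones, but are neither listed nor needed, are in the scene too. There is more than one size of the clip; the one meant has the size given above. Several things look just like the stand: the one meant starts farthest to the robot's left.

How it is judged:
At the end, for the whole second after the job is handed in: the clip is fully seated in the groove: the centre of its C within 2 mm of the arbor's axis seen from above, its underside between 73 and 106.5 mm above the table, flat within 0.1 rad, at rest and let go (horizontal distance between clip and arbor below 0.002 m and z of clip in the frame of arbor between -0.002 and 0.0315 m and angle between clip's own z axis and vertical below 0.1 rad and linear speed of clip below 0.01 m/s); the robot touches nothing.
It fails at once if the wheel or arbor is pressed with more than 25 N (contact force between stand and anything else above 25 N).
It fails at once if the compound bar is moved more than 15 mm (distance of bar from where it was at the start of the episode above 0.015 m).
It fails at once if the spacer ring is moved more than 15 mm (distance of spacer from where it was at the start of the episode above 0.015 m).
It fails at once if the brush is moved more than 15 mm (distance of brush from where it was at the start of the episode above 0.015 m).
It also fails if it takes over 67 s, if anything falls off the work surface, if the arm or the gripper's body presses on something with over 40 N, if the wrist force passes 120 N, or if a joint passes its speed limit or range.

## Robot

A 6-joint arm with a two-finger parallel gripper is mounted at the origin on the work surface. World frame = base frame: x ahead of the robot, y to its left, z up, the work surface at z = 0. Lengths are in m, angles in rad, forces in N, time in s.
With the tool pointing down it reaches from about 0.3 to 0.775 m from the base axis. Payload 14.6 kg.
Tool frame: the origin (TCP) lies between the finger pads; the fingertips stand 8 mm ahead of it and the grasp point (between the pads) lies 11 mm behind it; z points along the fingers, y is the line along which they close (so a half turn about z gives the same grasp; the last joint's range is limited). The gripper opens to 85 mm and grips with 20 to 120 N. Pads are 22 mm wide; open, the fingers measure 114 mm over their backs; the gripper's body (76 mm by 85 mm) begins 54 mm behind the grasp point. The pads swing forward as they close: fully open they stand 13 mm farther back than shut.
Start: joints at [1.187, 0.3, 1.521, -0, 1.321, -0.067], TCP at [0.171, 0.523, 0.239] pointing down, gripper open.
Joint ranges: [-3.03, 3.03], [-0.79, 2.21], [0.23, 2.52], [-1.04, 4.18], [0, 3.07], [-2.55, 2.55]. Speed limits (rad/s): [2.22, 2.22, 2.57, 3.14, 3.14, 3.14].

## Interface

Orientations are given as a unit quaternion [w, x, y, z].
In Python, from cell import state, get_image, camera_model, sign_off gives the robot as it stands.
- The arm moves only by the tool play_rows, never from a script. Its argument "rows" is a list of rows, each a list of 6 numbers: the shift along the tool's x, y, z in cm, then the turn, a rotation vector about the tool's x, y, z in rad. A call has exactly 8 rows; each row shifts and turns the commanded pose from where the row before left it, along the tool's axes as they then stand; what a row does not reach is not made up. A row lasts 1/8 s, in which the tool goes at most 62.5 mm and 10.7 degrees, less where a joint would pass 70% of its speed; a pose out of reach is approached as far as the arm can. A call with a gripper value outside its range is refused whole. "grip" is the closure, from -1 (fully open) to 1 (shut), so that 0 is half open, set as the call begins (left out, the last holds). The fingers move at their own pace and stop on an object; "grip_force" is the grip in N (left out, the last holds). Time passes only in rows, so rows that do not move let the fingers close, or fill a call up. It gives the time, the measured TCP pose, the force, the opening and the grip force at its end, in the units of the state.
- state(): the state, without advancing time (a new reading comes with each control period).
- get_image(name): name is "side" or "top" or "wrist"; returns (picture, depth): 420x560x3 uint8, red, green, blue; 420x560 float32, m along the optical axis (not along the pixel's ray), 0 where there is no reading.
- camera_model(name): a dict with "intrinsics" (3x3 intrinsics, pixels), "position" and "attitude" of the camera in the world. Camera axes: x right, y up, looking along -z (the intrinsics and any distortion apply to the point x, -y, -z); pixel columns grow to the right and rows downward; lengths in m; the calibration is good to about 2 mm. A picture is of the moment at which its call begins: read the wrist's pose just before it. camera_model takes no time and is no camera call; for the wrist camera it gives the pose at the moment of the call.
- sign_off(): hands the job in; it is judged then, once.
The state is a dict: "time": time; "joint_positions": joint angles; "dq": joint speeds; "joint_torque": joint torques, N m; "tool_pos": TCP position; "orientation": TCP orientation; "force": force on the tool from outside, world axes, zero at the start; "torque": the same for the moment, N m; "grip_width": opening from 0.0 (shut) to 1.0 (fully open); "finger_force": force on a finger pad.
Only numpy, scipy, OpenCV 4.12 (cv2) and the standard library are available. Lean on these libraries where they do the work, as an engineer would, in place of code of your own. Each camera call takes 0.05 s, during which the arm holds its last target. There are 200 camera calls.

## Working session

There is one attempt and no reset: what is moved stays moved. The work goes in short steps, Python scripts to look and compute and a tool call to move; the robot and the scene stay as the last step left them, time stands still between calls to the robot, and variables do not carry over. Pictures are saved under pics/ and viewed, at most 10 in all, crops included, and the job is handed in when it is done.

Besides the shell and the picture viewer there is one more tool, called after "Request:" by a JSON object that holds its "method" and its "body", one argument or row to a line. play_rows: Moves the arm, as the interface text tells. Its arguments: {"type":"object","properties":{"rows":{"type":"array"},"grip":{"type":"number"},"grip_force":{"type":"number"}},"required":["rows"]}

```bash
mkdir -p pics; ls; cat > h.py <<'E'
import numpy as np, cv2
from cell import *
from scipy.spatial.transform import Rotation as R
def rot(q): q=np.array(q,float); return q.reshape(3,3) if q.size==9 else R.from_quat(q,scalar_first=True).as_matrix()
def pts(d,cm):
    K=np.array(cm['intrinsics']).reshape(3,3); v,u=np.indices(d.shape)
    c=np.stack([(u-K[0,2])/K[0,0]*d,-(v-K[1,2])/K[1,1]*d,-d],-1)
    return c@rot(cm['attitude']).T+np.array(cm['position'])
def save(n,im): cv2.imwrite('pics/'+n,im[:,:,::-1])
E
python3 - <<'E'
from h import *
s=state();print(s)
for n in('top','side'):
    cm=camera_model(n);print(cm);im,d=get_image(n);save(n+'0.png',im);np.savez(n+'0',im=im,d=d,p=pts(d,cm))
E
```

```text
pics
{'time': 0.0, 'joint_positions': array([ 1.18737175e+00,  3.00480705e-01,  1.52158032e+00, -2.14514446e-05,
        1.32069218e+00, -6.65977794e-02]), 'dq': array([-6.69774966e-04,  6.37770811e-04, -4.91548617e-04,  1.74443125e-03,
       -2.61084441e-05,  3.29702975e-04]), 'joint_torque': array([ 3.06441671e-04, -5.43497479e+01, -3.61781895e+01, -1.68962299e-05,
        4.00378412e-03,  9.88510010e-06]), 'tool_pos': array([0.17127714, 0.5224174 , 0.23871636]), 'orientation': array([-1.19341132e-04,  1.57749016e-01,  9.87479069e-01, -5.67966827e-04]), 'force': array([-0.47664286,  0.07617799, -0.18867119]), 'torque': array([-0.04617749, -0.01056468, -0.00586844]), 'finger_force': 0.0, 'grip_width': 1.0006777233942143}
{'intrinsics': array([[387.60831035,   0.        , 279.5347477 ],
       [  0.        , 387.60831035, 210.81767331],
       [  0.        ,   0.        ,   1.        ]]), 'position': array([0.26451851, 0.03045361, 1.1631469 ]), 'attitude': array([ 0.71792292,  0.08274697, -0.0785453 , -0.68670973])}
{'intrinsics': array([[451.34181091,   0.        , 277.61209107],
       [  0.        , 451.34181091, 206.97979123],
       [  0.        ,   0.        ,   1.        ]]), 'position': array([0.41571202, 0.90931768, 0.61470629]), 'attitude': array([-0.04392868, -0.01643785,  0.48795821,  0.87160591])}
```

View pics/top0.png

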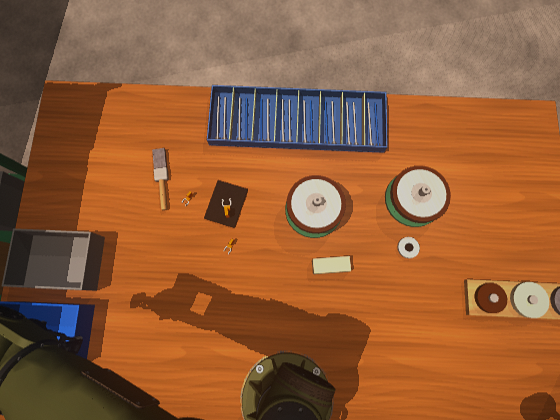

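View pics/side0.png

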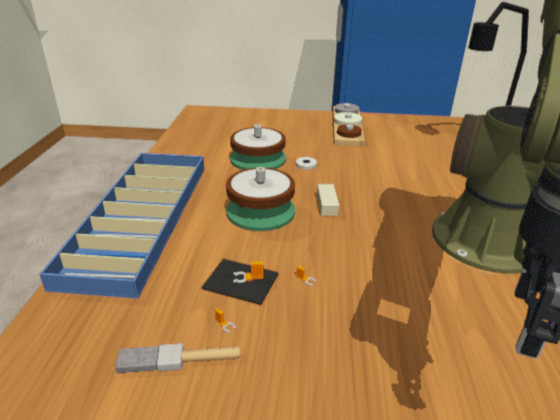

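Top view: the candidate clips are at (228,207) on the black pad, and two smaller ones at (188,198) and (230,246). The candidate stands are at (317,204) and (419,195). I choose the pad clip, which is the larger one and lies on the pad, and the left stand at (317,204). The bar is at (332,265), the spacer at (408,247) and the brush at (162,180).

```bash
python3 - <<'E'
from h import *
T=np.load('top0.npz');S=np.load('side0.npz')
for N,Z in(('top',T),('side',S)):
    p,im=Z['p'],Z['im'].astype(int)
    r,g,b=im[...,0],im[...,1],im[...,2]
    # orange tabs
    hsv=cv2.cvtColor(Z['im'],cv2.COLOR_RGB2HSV)
    m=((hsv[...,0]>10)&(hsv[...,0]<23)&(hsv[...,1]>200)&(hsv[...,2]>200)&(p[...,2]>.004)&(p[...,2]<.07)).astype(np.uint8)
    n,l,st,c=cv2.connectedComponentsWithStats(m)
    for i in range(1,n):
        if st[i,4]>8: q=p[l==i];print(N,'tab',c[i].round(),st[i,4],np.median(q,0).round(4),q[:,2].max().round(4))
    # wheel face: height hist near stand
    near=(abs(p[...,0]-.55)<.2)&(abs(p[...,1])<.12)
    m=(near&(p[...,2]>.07)&(p[...,2]<.11)&(hsv[...,1]<50)&(hsv[...,2]>170)).astype(np.uint8)
    n,l,st,c=cv2.connectedComponentsWithStats(m)
    for i in range(1,n):
        if st[i,4]>200:
            q=p[l==i];e=cv2.minEnclosingCircle(q[:,:2].astype(np.float32));print(N,'face',c[i].round(),q.mean(0).round(4),np.median(q[:,2]),q[:,2].std(),e)
    m=near&(p[...,2]>.112)&(p[...,2]<.16)
    if m.any(): q=p[m];print(N,'arbor',len(q),np.median(q,0),q[:,2].max(), (q.max(0)+q.min(0))/2)
p=T['p'];save('crop0.png',cv2.resize(T['im'][165:265,150:260],None,fx=5,fy=5,interpolation=cv2.INTER_CUBIC))
for u,v in((228,190),(215,215)):print('pad',p[v,u])
E
```

```text
top tab [226. 210.] 29 [0.522  0.2014 0.0452] 0.0488
top tab [230. 241.] 11 [0.431  0.1829 0.0262] 0.0291
top face [315. 203.] [ 0.543  -0.0572  0.0865] 0.08648390840620723 0.002093814318338169 ((0.5445903539657593, -0.06055838242173195), 0.07178035378456116)
top arbor 61 [ 0.5422818  -0.06017996  0.12242559] 0.12768815999612815 [ 0.5429524  -0.06026188  0.12133073]
side tab [256. 263.] 37 [0.5165 0.2052 0.0459] 0.0485
side tab [300. 267.] 15 [0.4286 0.1853 0.0277] 0.0286
side tab [248. 276.] 29 [0.5323 0.211  0.0135] 0.0153
side tab [219. 311.] 22 [0.5684 0.324  0.0271] 0.0293
side tab [224. 322.] 11 [0.5591 0.3297 0.005 ] 0.0064
side face [260. 184.] [ 0.5405 -0.0494  0.0874] 0.08740942942536822 0.0009582189600124829 ((0.5419421792030334, -0.05641500651836395), 0.07448618859052658)
side arbor 70 [ 0.5402984  -0.05190684  0.1214477 ] 0.12673849452948227 [ 0.54124734 -0.05699159  0.11937343]
pad [0.59264951 0.20618351 0.00626581]
pad [0.51069394 0.23918712 0.01054574]
```

View pics/crop0.png

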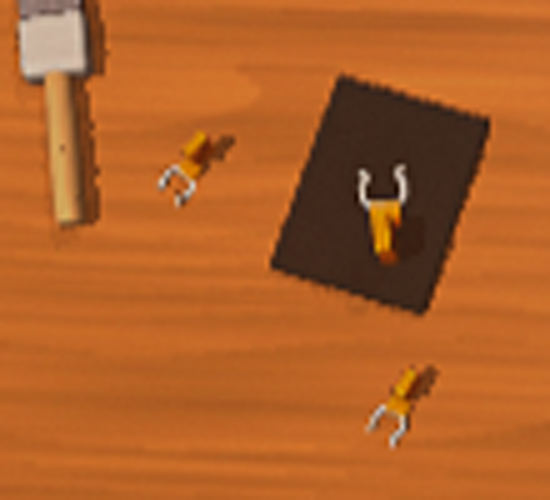

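The crop shows the pad clip at crop (383,215), with the largest C and its mouth pointing up (world +x). The two decoys at crop (185,165) and (400,405) are clearly smaller. Next I move above it.

Request:
{"method": "play_rows", "body": {
  "rows": [
    [-5.2, -2.4, 0.7, 0, 0, 0],
    [-5.2, -2.4, 0.7, 0, 0, 0],
    [-5.2, -2.4, 0.7, 0, 0, 0],
    [-5.2, -2.4, 0.7, 0, 0, 0],
    [-5.2, -2.4, 0.7, 0, 0, 0],
    [-5.2, -2.4, 0.7, 0, 0, 0],
    [-5.2, -2.4, 0.7, 0, 0, 0],
    [-5.2, -2.4, 0.7, 0, 0, 0]
  ],
  "grip": -0.2
}}

```text
time: 1.1
tool_pos: [0.5079, 0.209, 0.1829]
orientation: [-0.0, 0.158, 0.987, -0.0]
force: [0.5, 1.2, -0.2]
grip_width: 0.599
finger_force: 0.0
```

```bash
cat > look.py <<'E'
from h import *
import sys
s=state();print(s['time'],s['tool_pos'].round(4),R.from_quat(s['orientation'],scalar_first=True).as_matrix().round(3).tolist(),s['grip_width'],s['force'].round(2))
cm=camera_model('wrist');im,d=get_image('wrist');print(cm);save(sys.argv[1]+'.png',im);np.savez(sys.argv[1],im=im,d=d,p=pts(d,cm))
E
python3 look.py w1
```

```text
1.1 [0.5079 0.209  0.1829] [[-0.95, 0.312, -0.0], [0.312, 0.95, -0.0], [0.0, -0.0, -1.0]] 0.5989192937009604 [ 0.55  1.18 -0.16]
{'intrinsics': array([[346.16031609,   0.        , 283.24567669],
       [  0.        , 346.16031609, 206.50026367],
       [  0.        ,   0.        ,   1.        ]]), 'position': array([0.44268203, 0.22982086, 0.31784228]), 'attitude': array([ 0.80207123, -0.11198531, -0.0808864 ,  0.5810322 ])}
```

View pics/w1.png

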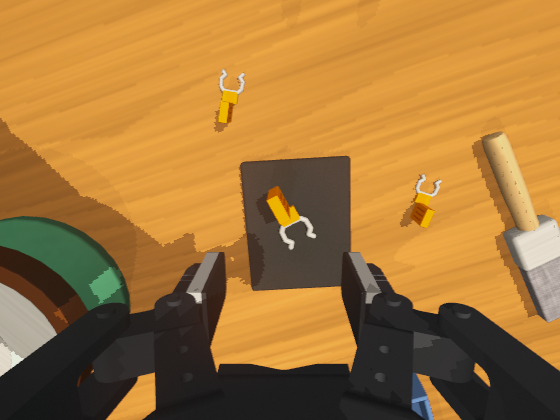

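The wrist view shows the tab top at (275,192), the join at (292,212), and the nubs at about (291,246) and (313,236). The pad surrounds them. Now I measure the tab position and the yaw.

```bash
cat > clip.py <<'E'
from h import *
import sys
Z=np.load(sys.argv[1]+'.npz');p=Z['p'];hsv=cv2.cvtColor(Z['im'],cv2.COLOR_RGB2HSV)
x0,y0=.525,.205
near=np.hypot(p[...,0]-x0,p[...,1]-y0)<.06
print('pad z',np.median(p[near&(hsv[...,2]<90)][:,2]))
t=near&(hsv[...,1]>180)&(hsv[...,2]>100)
top=p[t&(p[...,2]>.042)];print('tabtop',len(top),top.mean(0).round(4),np.median(top[:,2]),cv2.minAreaRect((top[:,:2]*1000).astype(np.float32)))
w=near&(hsv[...,1]<90)&(hsv[...,2]>110)&(p[...,2]<.03)
q=p[w];print('wire',len(q),q.mean(0).round(4),cv2.minAreaRect((q[:,:2]*1000).astype(np.float32)))
a=q.mean(0)-top.mean(0);print('yaw from tab->wire',np.arctan2(a[1],a[0]),np.hypot(a[0],a[1]))
E
python3 clip.py w1
```

```text
pad z 0.2425862025598113
tabtop 464 [0.5149 0.1964 0.0803] 0.046493732502601415 ((515.408935546875, 210.05809020996094), (99.04656219482422, 37.02355194091797), 58.32035446166992)
wire 340 [0.5521 0.2068 0.0127] ((552.874755859375, 206.54803466796875), (25.11208152770996, 31.97977066040039), 8.74925422668457)
yaw from tab->wire 0.2731092267975804 0.038560497360022185
```

```bash
sed -i 's/(p\[...,2\]>.042)/(p[...,2]>.043)\&(p[...,2]<.052)/' clip.py; python3 clip.py w1
```

```text
pad z 0.2425862025598113
tabtop 359 [0.5171 0.2011 0.0462] 0.046277002164543224 ((517.4832153320312, 201.0022735595703), (23.992748260498047, 9.95062255859375), 9.567519187927246)
wire 340 [0.5521 0.2068 0.0127] ((552.874755859375, 206.54803466796875), (25.11208152770996, 31.97977066040039), 8.74925422668457)
yaw from tab->wire 0.16129817108514247 0.0353875430110619
```

Request:
{"method": "play_rows", "body": {
  "rows": [
    [0, 0, 0, 0, 0, -0.16],
    [0, 0, 0, 0, 0, -0.16],
    [0, 0, 0, 0, 0, -0.16],
    [-0.4, -0.5, 1, 0, 0, 0],
    [-0.4, -0.45, 2, 0, 0, 0],
    [0, 0, 2, 0, 0, 0],
    [0, 0, 1, 0, 0, 0],
    [0, 0, 0, 0, 0, 0]
  ]
}}

```text
time: 2.15
tool_pos: [0.5161, 0.2024, 0.1226]
orientation: [-0.001, -0.081, 0.997, -0.0]
force: [0.2, 0.3, -0.1]
grip_width: 0.595
finger_force: 0.0
```

```bash
python3 look.py w2|head -1; python3 clip.py w2
```

```text
2.15 [0.5161 0.2024 0.1226] [[-0.987, -0.161, -0.001], [-0.161, 0.987, -0.0], [0.001, -0.0, -1.0]] 0.5948355665846463 [ 0.25  0.34 -0.1 ]
pad z 0.1821135661656584
tabtop 575 [0.5168 0.2009 0.0462] 0.046216314685501914 ((517.2180786132812, 200.70303344726562), (23.934829711914062, 10.303319931030273), 9.60310173034668)
wire 499 [0.5523 0.2066 0.0126] ((552.6220703125, 206.74497985839844), (27.015043258666992, 31.613740921020508), 5.227659225463867)
yaw from tab->wire 0.15982138263637738 0.03592111463118032
```

Request:
{"method": "play_rows", "body": {
  "rows": [
    [-0.1, -0.18, 2, 0, 0, 0],
    [0, 0, 2, 0, 0, 0],
    [0, 0, 2, 0, 0, 0],
    [0, 0, 1.5, 0, 0, 0],
    [0, 0, 1, 0, 0, 0],
    [0, 0, 0.9, 0, 0, 0],
    [0, 0, 0.4, 0, 0, 0],
    [0, 0, 0, 0, 0, 0]
  ]
}}

```text
time: 3.2
tool_pos: [0.5176, 0.2009, 0.0253]
orientation: [-0.0, -0.082, 0.997, -0.0]
force: [-0.3, -0.0, 0.5]
grip_width: 0.602
finger_force: 0.0
```

Request:
{"method": "play_rows", "body": {
  "rows": [
    [0, 0, 0, 0, 0, 0],
    [0, 0, 0, 0, 0, 0],
    [0, 0, 0, 0, 0, 0],
    [0, 0, 0, 0, 0, 0],
    [0, 0, 0, 0, 0, 0],
    [0, 0, 0, 0, 0, 0],
    [0, 0, 0, 0, 0, 0],
    [0, 0, 0, 0, 0, 0]
  ],
  "grip": 1,
  "grip_force": 70
}}

```text
time: 4.2
tool_pos: [0.5178, 0.201, 0.0257]
orientation: [0.0, -0.082, 0.997, 0.0]
force: [-0.2, 0.1, 4.5]
grip_width: 0.107
finger_force: 68.6
```

Request:
{"method": "play_rows", "body": {
  "rows": [
    [0, 0, -1, 0, 0, 0],
    [0, 0, -2, 0, 0, 0],
    [0, 0, -3, 0, 0, 0],
    [0, 0, -3, 0, 0, 0],
    [0, 0, -3, 0, 0, 0],
    [0, 0, -3, 0, 0, 0],
    [0, 0, -1, 0, 0, 0],
    [0, 0, 0, 0, 0, 0]
  ]
}}

```text
time: 5.2
tool_pos: [0.5175, 0.2009, 0.1852]
orientation: [0.0, -0.082, 0.997, 0.0]
force: [-0.0, 0.5, -1.1]
grip_width: 0.106
finger_force: 68.1
```

```bash
python3 look.py w3; python3 - <<'E'
from h import *
Z=np.load('w3.npz');p=Z['p'];s=state();hsv=cv2.cvtColor(Z['im'],cv2.COLOR_RGB2HSV)
c=(p-s['tool_pos'])@R.from_quat(s['orientation'],scalar_first=True).as_matrix() # tool frame
near=(np.abs(c[...,0]+.03)<.05)&(np.abs(c[...,1])<.03)&(np.abs(c[...,2])<.04)
t=near&(hsv[...,1]>180)&(hsv[...,2]>100);w=near&(hsv[...,1]<90)&(hsv[...,2]>110)&(c[...,0]<-.015)&(c[...,2]>.005)
for n,m in(('tab',t),('wire',w)):
    q=c[m];print(n,len(q),q.min(0).round(4),q.max(0).round(4),np.median(q,0).round(4))
q=c[w];print('wire plane', np.linalg.lstsq(np.c_[q[:,:2],np.ones(len(q))],q[:,2],rcond=None)[0], cv2.minAreaRect((q[:,:2]*1000).astype(np.float32)))
E
```

```text
5.2 [0.5175 0.2009 0.1852] [[-0.987, -0.162, 0.0], [-0.162, 0.987, 0.0], [-0.0, 0.0, -1.0]] 0.10641194293022381 [-0.01  0.49 -1.11]
{'intrinsics': array([[346.16031609,   0.        , 283.24567669],
       [  0.        , 346.16031609, 206.50026367],
       [  0.        ,   0.        ,   1.        ]]), 'position': array([0.44963691, 0.18884183, 0.32014727]), 'attitude': array([ 0.64091694, -0.08975649, -0.10522507,  0.75504764])}
tab 2291 [-0.0119 -0.0073 -0.0397] [0.0128 0.0171 0.0163] [ 0.0079 -0.001  -0.021 ]
wire 5 [-0.0453 -0.0096  0.011 ] [-0.0437  0.008   0.0126] [-0.045   0.0075  0.0122]
wire plane [-0.76600207  0.01845093 -0.02226411] ((-44.37141418457031, -0.8150768280029297), (17.568517684936523, 1.5292446613311768), 89.0290756225586)
```

View pics/w3.png

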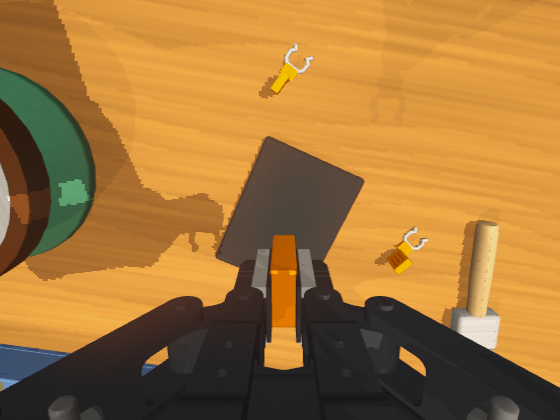

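The clip hangs straight between the pads: tab at (285,280), pad empty. I move alongside the stand so the wrist camera can measure the arbor.

Request:
{"method": "play_rows", "body": {
  "rows": [
    [-0.2, -2.3, 0, 0, 0, 0],
    [-0.2, -2.4, 0, 0, 0, 0],
    [-0.2, -2.4, 0, 0, 0, 0],
    [-0.2, -2.4, 0, 0, 0, 0],
    [-0.2, -2.4, 0, 0, 0, 0],
    [-0.2, -2.4, 0, 0, 0, 0],
    [-0.2, -2.3, 0, 0, 0, 0],
    [0, 0, 0, 0, 0, 0]
  ]
}}

```text
time: 6.25
tool_pos: [0.5581, 0.0383, 0.1838]
orientation: [-0.001, -0.081, 0.997, 0.0]
force: [0.1, 0.7, -0.5]
grip_width: 0.101
finger_force: 68.3
```

```bash
python3 look.py w4|head -1; python3 - <<'E'
from h import *
Z=np.load('w4.npz');p=Z['p'];hsv=cv2.cvtColor(Z['im'],cv2.COLOR_RGB2HSV)
near=np.hypot(p[...,0]-.542,p[...,1]+.058)<.1
f=near&(p[...,2]>.078)&(p[...,2]<.1)&(hsv[...,1]<50)&(hsv[...,2]>140)
q=p[f];print('face',len(q),np.median(q[:,2]),q[:,2].std(),q.min(0),q.max(0))
P=np.c_[q[:,:2],np.ones(len(q))];print(np.linalg.lstsq(P,q[:,2],rcond=None)[0])
m=near&(p[...,2]>.110)&(p[...,2]<.14)&(np.hypot(p[...,0]-.542,p[...,1]+.058)<.03)
q=p[m];print('arbor',len(q),q[:,2].max())
t=m&(p[...,2]>np.median(q[:,2])-.002)&(p[...,2]>.118);q=p[t];print('top',len(q),q.mean(0),np.median(q[:,2]),cv2.minEnclosingCircle((q[:,:2]*1000).astype(np.float32)),np.c_[np.where(t)].mean(0))
E
```

```text
6.25 [0.5581 0.0383 0.1838] [[-0.987, -0.161, -0.002], [-0.161, 0.987, -0.0], [0.002, 0.0, -1.0]] 0.10133139702029702 [ 0.07  0.73 -0.54]
face 32752 0.08667543724620815 0.0006675457008164836 [ 0.47148854 -0.13393413  0.08378255] [0.61535014 0.01041495 0.08932022]
[ 0.00088438 -0.00034832  0.08617758]
arbor 1629 0.12521281134133222
top 1326 [ 0.5427866  -0.0609606   0.12321016] 0.12325128941139532 ((543.1940307617188, -61.31238555908203), 12.218017578125) [176.76696833 118.44645551]
```

View pics/w4.png

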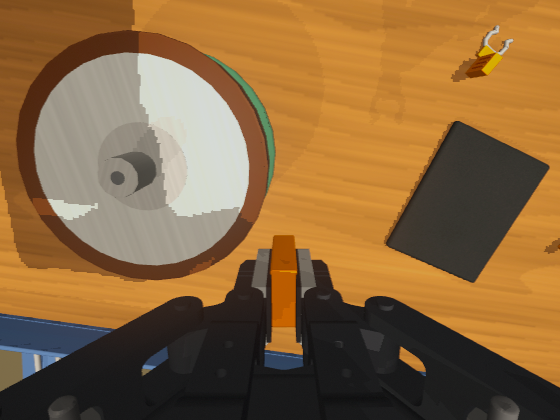

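The arbor head is at (118,177), the wheel face is flat at z≈0.0865, and the axis is at (0.543,-0.061). The head's diameter of 24.4 mm and its top at 0.123 (face plus 37 mm) both match the description. Now I stage behind the arbor.

Request:
{"method": "play_rows", "body": {
  "rows": [
    [1.45, -1.36, 0, 0, 0, 0],
    [1.45, -1.36, 0, 0, 0, 0],
    [1.45, -1.36, 0, 0, 0, 0],
    [1.45, -1.36, 0, 0, 0, 0],
    [1.45, -1.36, 0, 0, 0, 0],
    [1.45, -1.36, 0, 0, 0, 0],
    [1.45, -1.36, 0, 0, 0, 0],
    [0, 0, 0, 0, 0, 0]
  ]
}}

```text
time: 7.3
tool_pos: [0.473, -0.0722, 0.1854]
orientation: [0.0, -0.081, 0.997, -0.0]
force: [0.0, 0.5, -0.2]
grip_width: 0.108
finger_force: 68.3
```

Request:
{"method": "play_rows", "body": {
  "rows": [
    [0, 0, 1, 0, 0, 0],
    [0, 0, 1.5, 0, 0, 0],
    [0, 0, 1.5, 0, 0, 0],
    [0, 0, 1.5, 0, 0, 0],
    [0, 0, 1, 0, 0, 0],
    [0, 0, 0.4, 0, 0, 0],
    [0, 0, 0, 0, 0, 0],
    [0, 0, 0, 0, 0, 0]
  ]
}}

```text
time: 8.3
tool_pos: [0.4739, -0.0711, 0.1167]
orientation: [0.0, -0.082, 0.997, -0.0]
force: [-0.9, -1.2, 0.0]
grip_width: 0.106
finger_force: 68.3
```

```bash
cat > rel.py <<'E'
from h import *
s=state();M=R.from_quat(s['orientation'],scalar_first=True).as_matrix();d=np.array([.543,-.061,.0865+.0177])-s['tool_pos'];d[:2]-=0
l=M.T@d;print(s['time'],'pos',s['tool_pos'].round(4),'remaining tool: x',(l[0]+.0355).round(4),'y',l[1].round(4),'z',l[2].round(4),'F',s['force'].round(2),'Ftool',(M.T@s['force']).round(2),'tau',s['torque'].round(3))
E
python3 rel.py
```

```text
8.3 pos [ 0.4739 -0.0711  0.1167] remaining tool: x -0.0343 y -0.0013 z 0.0126 F [-0.88 -1.16  0.02] Ftool [ 1.06 -1.   -0.02] tau [-0.013 -0.025  0.042]
```

Request:
{"method": "play_rows", "body": {
  "rows": [
    [0, -0.1, 0.3, 0, 0, 0],
    [0, 0, 0.3, 0, 0, 0],
    [0, 0, 0.2, 0, 0, 0],
    [0, 0, 0.1, 0, 0, 0],
    [0, 0, 0.1, 0, 0, 0],
    [0, 0, 0.05, 0, 0, 0],
    [0, 0, 0, 0, 0, 0],
    [0, 0, 0, 0, 0, 0]
  ]
}}

```text
time: 9.3
tool_pos: [0.4738, -0.0721, 0.1058]
orientation: [0.0, -0.081, 0.997, -0.0]
force: [-0.1, -0.5, -0.3]
grip_width: 0.101
finger_force: 68.3
```

```bash
python3 rel.py
```

```text
9.3 pos [ 0.4738 -0.0721  0.1058] remaining tool: x -0.0346 y -0.0003 z 0.0016 F [-0.06 -0.49 -0.3 ] Ftool [ 0.14 -0.47  0.3 ] tau [ 0.019  0.041 -0.036]
```

Request:
{"method": "play_rows", "body": {
  "rows": [
    [0, 0, 0.05, 0, 0, 0],
    [0, 0, 0.05, 0, 0, 0],
    [0, 0, 0, 0, 0, 0],
    [0, 0, 0, 0, 0, 0],
    [0, 0, 0, 0, 0, 0],
    [0, 0, 0, 0, 0, 0],
    [0, 0, 0, 0, 0, 0],
    [0, 0, 0, 0, 0, 0]
  ]
}}

```text
time: 10.3
tool_pos: [0.4738, -0.072, 0.1048]
orientation: [0.0, -0.082, 0.997, -0.0]
force: [0.4, -0.1, 0.4]
grip_width: 0.102
finger_force: 68.3
```

```bash
python3 rel.py
```

```text
10.3 pos [ 0.4738 -0.072   0.1048] remaining tool: x -0.0346 y -0.0004 z 0.0006 F [ 0.41 -0.11  0.41] Ftool [-0.39 -0.18 -0.41] tau [ 0.047 -0.017 -0.038]
```

Request:
{"method": "play_rows", "body": {
  "rows": [
    [0, 0, 0.05, 0, 0, 0],
    [0, 0, 0, 0, 0, 0],
    [0, 0, 0, 0, 0, 0],
    [0, 0, 0, 0, 0, 0],
    [0, 0, 0, 0, 0, 0],
    [0, 0, 0, 0, 0, 0],
    [0, 0, 0, 0, 0, 0],
    [0, 0, 0, 0, 0, 0]
  ]
}}

```text
time: 11.3
tool_pos: [0.4738, -0.072, 0.1043]
orientation: [-0.0, -0.081, 0.997, 0.0]
force: [-0.4, 0.4, -1.4]
grip_width: 0.104
finger_force: 68.3
```

Request:
{"method": "play_rows", "body": {
  "rows": [
    [0, 0, 0.05, 0, 0, 0],
    [0, 0, 0, 0, 0, 0],
    [0, 0, 0, 0, 0, 0],
    [0, 0, 0, 0, 0, 0],
    [0, 0, 0, 0, 0, 0],
    [0, 0, 0, 0, 0, 0],
    [0, 0, 0, 0, 0, 0],
    [0, 0, 0, 0, 0, 0]
  ]
}}

```text
time: 12.3
tool_pos: [0.4738, -0.072, 0.1038]
orientation: [0.0, -0.081, 0.997, -0.0]
force: [0.4, -0.1, -0.3]
grip_width: 0.103
finger_force: 68.3
```

Request:
{"method": "play_rows", "body": {
  "rows": [
    [0, 0, 0.05, 0, 0, 0],
    [0, 0, 0, 0, 0, 0],
    [0, 0, 0, 0, 0, 0],
    [0, 0, 0, 0, 0, 0],
    [0, 0, 0, 0, 0, 0],
    [0, 0, 0, 0, 0, 0],
    [0, 0, 0, 0, 0, 0],
    [0, 0, 0, 0, 0, 0]
  ]
}}

```text
time: 13.3
tool_pos: [0.4739, -0.0721, 0.1034]
orientation: [0.0, -0.082, 0.997, -0.0]
force: [-1.2, 0.7, 4.1]
grip_width: 0.104
finger_force: 68.6
```

Contact is at TCP z 0.1035. I raise 0.6 mm and slide in.

Request:
{"method": "play_rows", "body": {
  "rows": [
    [0, 0, -0.06, 0, 0, 0],
    [-0.3, 0, 0, 0, 0, 0],
    [-0.3, 0, 0, 0, 0, 0],
    [-0.3, 0, 0, 0, 0, 0],
    [-0.3, 0, 0, 0, 0, 0],
    [-0.2, 0, 0, 0, 0, 0],
    [0, 0, 0, 0, 0, 0],
    [0, 0, 0, 0, 0, 0]
  ]
}}

```text
time: 14.3
tool_pos: [0.4875, -0.0698, 0.1039]
orientation: [-0.0, -0.082, 0.997, 0.0]
force: [-0.7, -0.1, -0.0]
grip_width: 0.104
finger_force: 68.3
```

```bash
python3 rel.py; python3 - <<'E'
from h import *
im,d=get_image('side');c=im[150:235,210:310];save('s1.png',cv2.resize(c,None,fx=7,fy=7,interpolation=cv2.INTER_CUBIC))
E
```

```text
14.3 pos [ 0.4875 -0.0698  0.1039] remaining tool: x -0.0206 y -0.0004 z -0.0003 F [-0.67 -0.1  -0.01] Ftool [0.68 0.01 0.01] tau [-0.046  0.025 -0.004]
```

View pics/s1.png

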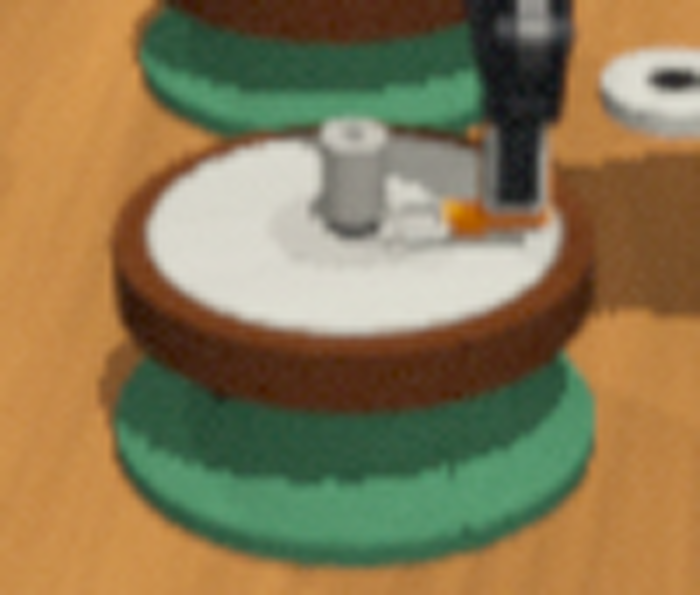

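The side view shows the clip lying level on the wheel face (crop 415,225), with its mouth facing the groove at the foot of the arbor (crop 350,225). I press in gently.

Request:
{"method": "play_rows", "body": {
  "rows": [
    [-0.2, 0, 0, 0, 0, 0],
    [-0.2, 0, 0, 0, 0, 0],
    [-0.1, 0, 0, 0, 0, 0],
    [-0.1, 0, 0, 0, 0, 0],
    [-0.1, 0, 0, 0, 0, 0],
    [-0.1, 0, 0, 0, 0, 0],
    [0, 0, 0, 0, 0, 0],
    [0, 0, 0, 0, 0, 0]
  ]
}}

```text
time: 15.35
tool_pos: [0.4953, -0.0685, 0.1037]
orientation: [-0.0, -0.081, 0.997, 0.0]
force: [-3.5, -1.1, -1.3]
grip_width: 0.103
finger_force: 68.1
```

```bash
python3 rel.py
```

```text
15.35 pos [ 0.4953 -0.0685  0.1037] remaining tool: x -0.0128 y -0.0004 z -0.0005 F [-3.53 -1.13 -1.31] Ftool [ 3.66 -0.54  1.31] tau [-0.192  0.458 -0.017]
```

Engaging with low side force, so I continue.

Request:
{"method": "play_rows", "body": {
  "rows": [
    [-0.1, 0, 0, 0, 0, 0],
    [-0.1, 0, 0, 0, 0, 0],
    [-0.1, 0, 0, 0, 0, 0],
    [-0.1, 0, 0, 0, 0, 0],
    [-0.1, 0, 0, 0, 0, 0],
    [0, 0, 0, 0, 0, 0],
    [0, 0, 0, 0, 0, 0],
    [0, 0, 0, 0, 0, 0]
  ]
}}

```text
time: 16.35
tool_pos: [0.5004, -0.0676, 0.1039]
orientation: [0.0, -0.082, 0.997, -0.0]
force: [-1.3, -0.9, -0.6]
grip_width: 0.104
finger_force: 68.3
```

```bash
python3 rel.py
```

```text
16.35 pos [ 0.5004 -0.0676  0.1039] remaining tool: x -0.0076 y -0.0004 z -0.0003 F [-1.31 -0.86 -0.58] Ftool [ 1.43 -0.63  0.58] tau [-0.191  0.165 -0.009]
```

Request:
{"method": "play_rows", "body": {
  "rows": [
    [-0.1, 0, 0, 0, 0, 0],
    [-0.1, 0, 0, 0, 0, 0],
    [-0.1, 0, 0, 0, 0, 0],
    [0, 0, 0, 0, 0, 0],
    [0, 0, 0, 0, 0, 0],
    [0, 0, 0, 0, 0, 0],
    [0, 0, 0, 0, 0, 0],
    [0, 0, 0, 0, 0, 0]
  ]
}}

```text
time: 17.35
tool_pos: [0.5033, -0.0672, 0.1039]
orientation: [-0.0, -0.081, 0.997, -0.0]
force: [2.1, -0.7, -0.6]
grip_width: 0.102
finger_force: 68.4
```

```bash
python3 rel.py
```

```text
17.35 pos [ 0.5033 -0.0672  0.1039] remaining tool: x -0.0047 y -0.0003 z -0.0003 F [ 2.08 -0.75 -0.57] Ftool [-1.93 -1.08  0.57] tau [-0.014 -0.499 -0.016]
```

It has snapped over and is now pulling inwards. I push on in small steps until the force rises.

Request:
{"method": "play_rows", "body": {
  "rows": [
    [-0.1, 0, 0, 0, 0, 0],
    [-0.1, 0, 0, 0, 0, 0],
    [-0.1, 0, 0, 0, 0, 0],
    [-0.05, 0, 0, 0, 0, 0],
    [0, 0, 0, 0, 0, 0],
    [0, 0, 0, 0, 0, 0],
    [0, 0, 0, 0, 0, 0],
    [0, 0, 0, 0, 0, 0]
  ]
}}

```text
time: 18.35
tool_pos: [0.5069, -0.0666, 0.1039]
orientation: [0.0, -0.081, 0.997, 0.0]
force: [2.7, 0.4, -2.6]
grip_width: 0.099
finger_force: 68.3
```

```bash
python3 rel.py
```

```text
18.35 pos [ 0.5069 -0.0666  0.1039] remaining tool: x -0.001 y -0.0003 z -0.0003 F [ 2.65  0.37 -2.57] Ftool [-2.68 -0.07  2.57] tau [ 0.004 -0.409 -0.087]
```

Request:
{"method": "play_rows", "body": {
  "rows": [
    [-0.05, 0, 0, 0, 0, 0],
    [0, 0, 0, 0, 0, 0],
    [0, 0, 0, 0, 0, 0],
    [0, 0, 0, 0, 0, 0],
    [0, 0, 0, 0, 0, 0],
    [0, 0, 0, 0, 0, 0],
    [0, 0, 0, 0, 0, 0],
    [0, 0, 0, 0, 0, 0]
  ]
}}

```text
time: 19.35
tool_pos: [0.5073, -0.0665, 0.1039]
orientation: [-0.0, -0.082, 0.997, -0.0]
force: [1.2, 0.2, -0.8]
grip_width: 0.101
finger_force: 68.4
```

```bash
python3 rel.py
```

```text
19.35 pos [ 0.5073 -0.0665  0.1039] remaining tool: x -0.0006 y -0.0004 z -0.0003 F [ 1.2   0.23 -0.79] Ftool [-1.23  0.03  0.79] tau [-0.035 -0.167  0.019]
```

Request:
{"method": "play_rows", "body": {
  "rows": [
    [-0.04, 0, 0, 0, 0, 0],
    [0, 0, 0, 0, 0, 0],
    [0, 0, 0, 0, 0, 0],
    [0, 0, 0, 0, 0, 0],
    [0, 0, 0, 0, 0, 0],
    [0, 0, 0, 0, 0, 0],
    [0, 0, 0, 0, 0, 0],
    [0, 0, 0, 0, 0, 0]
  ]
}}

```text
time: 20.35
tool_pos: [0.5077, -0.0664, 0.1039]
orientation: [-0.0, -0.082, 0.997, -0.0]
force: [0.6, -0.8, -0.8]
grip_width: 0.105
finger_force: 68.4
```

Request:
{"method": "play_rows", "body": {
  "rows": [
    [-0.04, 0, 0, 0, 0, 0],
    [0, 0, 0, 0, 0, 0],
    [0, 0, 0, 0, 0, 0],
    [0, 0, 0, 0, 0, 0],
    [0, 0, 0, 0, 0, 0],
    [0, 0, 0, 0, 0, 0],
    [0, 0, 0, 0, 0, 0],
    [0, 0, 0, 0, 0, 0]
  ]
}}

```text
time: 21.35
tool_pos: [0.5081, -0.0664, 0.1039]
orientation: [-0.0, -0.082, 0.997, 0.0]
force: [-2.7, -0.2, 0.5]
grip_width: 0.099
finger_force: 68.4
```

The force has reversed, so the back wire is on the arbor and the clip is home. I release and go up.

Request:
{"method": "play_rows", "body": {
  "rows": [
    [0, 0, 0.03, 0, 0, 0],
    [0, 0, 0, 0, 0, 0],
    [0, 0, 0, 0, 0, 0],
    [0, 0, 0, 0, 0, 0],
    [0, 0, 0, 0, 0, 0],
    [0, 0, 0, 0, 0, 0],
    [0, 0, 0, 0, 0, 0],
    [0, 0, 0, 0, 0, 0]
  ],
  "grip": -0.2
}}

```text
time: 22.35
tool_pos: [0.5081, -0.0664, 0.1036]
orientation: [-0.0, -0.082, 0.997, -0.0]
force: [0.1, 0.3, 0.0]
grip_width: 0.602
finger_force: 0.0
```

Request:
{"method": "play_rows", "body": {
  "rows": [
    [0, 0, -0.5, 0, 0, 0],
    [0, 0, -1, 0, 0, 0],
    [0, 0, -2, 0, 0, 0],
    [0, 0, -3, 0, 0, 0],
    [0, 0, -3, 0, 0, 0],
    [-4, 0, -1, 0, 0, 0],
    [-4, 0, 0, 0, 0, 0],
    [0, 0, 0, 0, 0, 0]
  ]
}}

```text
time: 23.35
tool_pos: [0.5884, -0.0529, 0.2086]
orientation: [0.0, -0.082, 0.997, 0.0]
force: [-0.2, -0.4, -0.3]
grip_width: 0.602
finger_force: 0.0
```

```bash
python3 look.py w5|head -1; python3 - <<'E'
from h import *
Z=np.load('w5.npz');p=Z['p'];hsv=cv2.cvtColor(Z['im'],cv2.COLOR_RGB2HSV)
near=np.hypot(p[...,0]-.543,p[...,1]+.061)<.065
t=near&(hsv[...,1]>180)&(hsv[...,2]>100)&(p[...,2]>.118)&(p[...,2]<.135);q=p[t];print('tab',len(q),q.mean(0),cv2.minAreaRect((q[:,:2]*1000).astype(np.float32)),np.linalg.lstsq(np.c_[q[:,:2]-q[:,:2].mean(0),np.ones(len(q))],q[:,2],rcond=None)[0])
a=near&(p[...,2]>.121)&(p[...,2]<.13)&(hsv[...,1]<60)&(np.hypot(p[...,0]-.543,p[...,1]+.061)<.02);q=p[a];print('arbor',len(q),q.mean(0),cv2.minEnclosingCircle((q[:,:2]*1000).astype(np.float32)))
E
```

```text
23.35 [ 0.5884 -0.0529  0.2086] [[-0.987, -0.163, 0.0], [-0.163, 0.987, 0.0], [-0.0, 0.0, -1.0]] 0.602030570872972 [-0.24 -0.44 -0.32]
tab 642 [ 0.507948   -0.06748709  0.12396775] ((507.997802734375, -67.46546936035156), (23.426467895507812, 9.599230766296387), 8.793828010559082) [-0.00651286  0.02502463  0.12396775]
arbor 1089 [ 0.54309831 -0.06157516  0.12306735] ((543.2597045898438, -61.565914154052734), 11.890822410583496)
```

View pics/w5.png

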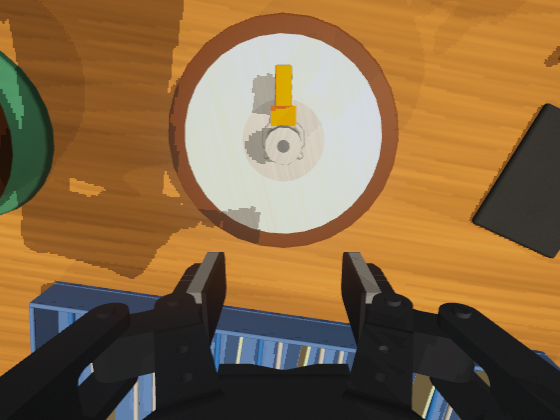

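The wrist view shows the clip around the arbor foot at (284,145), with the tab at (284,85). Tab to axis measures 35.7 mm against the nominal 36 mm, and the tab top is level and at the right height. The clip is seated and the gripper is clear.

```bash
python3 -c "
from cell import *
print(sign_off())"
```

```text
the job is handed in; nothing more can be done
None
```

The spring clip is snapped home in the groove at the foot of the left stand's arbor, let go, level on the wheel and within about 1 mm of the axis by camera; the job was handed in at about 23 s, and no verdict was shown.

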